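Clamp a puppet waist joint with the ratchet press

TASK

Slide the carriage with the puppet waist joint fully home under the press, then turn the black ratchet cap clockwise until its clutch has slipped two or three clicks (30 degrees of slip each, never more than four), so that the joint is left clamped. Turn it only by the cap, not by the steel thimble below it, let go at the end, and leave the other things on the bench alone.

Things in the scene. Friction and masses are not known exactly. Their poses are not given: they have to be found in the camera images.
- press: Green cast press, fixed to the bench; its place and yaw differ from run to run. Origin on the bench, right below the vertical spindle axis; z up, y = the way the carriage slides home. Base plate 110 mm in x, from y = -225 to +105 mm, with the post at y = +62 to +104 mm; the arm over the work is 44 mm wide, from y = -22 mm to the post, z = 100 to 125 mm.
- carriage (a joint): Slide of the aluminium carriage along the press's +y, in m: 0 = drawn out (start), 0.080 = fully home against the stop, with the waist joint under the spindle. Sliding drag about 2 N; it stays where it is left.
- carriage_knob (a point): Centre of the red upright knob of the carriage (18 mm diameter, 34 mm tall, from 52 to 86 mm above the bench, on a 10 mm thick stem; the carriage plate below it is at 26 mm). It stands 120 mm to the -y side of the waist joint; grip it across the slide and push it along the press's +y.
- waist: Puppet waist joint of turned wood, loose in the low square nest of the carriage and carried by it: 50 mm square foot, 46 mm tall, flat top 40 mm wide. Origin under the centre of its foot, 26 mm above the bench. Leave it in the nest.
- foot: Steel clamp foot under the arm, 24 mm square and 8 mm thick; origin at the centre of its underside. It does not turn; it comes down 4 mm for each radian that the thimble turns clockwise, and starts 2 to 11 mm above the height of the waist joint's top. While the clutch slips it bears on the joint with about 40 N; after release the screw springs back a little and keeps about 20 N.
- thimble: Steel thimble on the arm: skirt of 48 mm diameter, 127 to 140 mm above the bench, a red mark on top on its -x side; a 16 mm neck goes up to the cap. Origin on the axis at its underside. It turns with the cap at a drag of about 0.10 N m, stays at its height, and comes to a stop within 0.8 rad after the foot meets the joint. Do not take hold of it: that bypasses the clutch.
- cap_center (a point): Centre of the black knurled ratchet cap on the spindle axis: 30 mm diameter, 30 mm tall, from 155 to 185 mm above the bench, white mark on top. Clockwise from above tightens; it does not rise or sink. Takes several turns with regrasping, about 2.5 to 5 rad in all. Its clutch drives the thimble up to about 0.25 N m; beyond that the cap slips at this steady torque while the thimble stands still.
- tiger_head: Bystander: orange lacquered tiger head, 64 mm wide, 72 mm tall, on the bench beside the press; origin under its neck.
- lead_weight: Bystander: pewter-grey lead weight, 52 mm diameter, 50 mm tall; origin under its centre.
- hip_socket: Bystander: turned pale wooden hip socket, 62 mm diameter, 36 mm tall; origin under its centre.
- cap_mark (a point): White mark on the cap's top face, 12 mm from the axis. It starts in line with the red mark of the thimble (both on their -x sides); the angle by which it then lies clockwise of the red mark, seen from above, is the clutch's slip; every 30 degrees of it is one click.
Things that resemble listed ones, but are neither listed nor needed, are in the scene too. Of the things that look like the waist, the smallest one is meant.

How it is judged (in metres and radians):
On the way, in this order (a step that is already met when the one before it is completed fails the run):
1. the carriage is fully home under the spindle (value of joint carriage above 0.077 m), for 0.1 s.
2. the foot bears on the waist joint and the clutch has slipped two clicks (contact force between foot and waist above 12 N and y of cap_mark in the frame of thimble above 0.0092 m), for 0.1 s.
At the end, for the whole second after the job is handed in: The carriage is home (within 3 mm), the waist joint upright and still under the foot (within 6 mm), the foot bears on it with over 12 N, and the clutch has slipped 50 to 130 degrees (two to four clicks, the white mark over 9.2 mm to the thimble's +y side) (all of step 2 and value of joint carriage above 0.077 m and horizontal distance between waist and foot below 0.006 m and angle between waist's own z axis and vertical below 0.05 rad and linear speed of waist below 0.01 m/s); the robot touches nothing.
It fails at once if the clutch is run on beyond about four clicks (130 degrees of slip: the white mark is more than 7.7 mm to the thimble's +x side) (x of cap_mark in the frame of thimble above 0.0077 m).
It fails at once if the waist joint is crushed: more than 80 N under the foot (clutch bypassed) (contact force between foot and waist above 80 N).
It fails at once if the fingers take hold of the thimble (over 8 N) (contact force between the fingers and thimble_c0 above 8 N).
It fails at once if the tiger head, the lead weight or the hip socket is shifted by 30 mm (distance of any of tiger_head, lead_weight, hip_socket from where it was at the start of the episode above 0.03 m).
It also fails if it takes over 67 s, if anything falls off the work surface, if the arm or the gripper's body presses on something with over 40 N, if the wrist force passes 120 N, or if a joint passes its speed limit or range.

ROBOT

A 6-joint arm with a two-finger parallel gripper is mounted at the origin on the work surface. World frame = base frame: x ahead of the robot, y to its left, z up, the work surface at z = 0. Lengths are in mm, angles in rad, forces in N, time in s.
With the tool pointing down it reaches from about 300 to 775 mm from the base axis. Payload 14.6 kg.
Tool frame: the origin (TCP) lies midway between the tips of the shut fingers; the grasp point (between the pads) lies 19 mm behind it (grip_depth is the distance from the TCP to the grasp point, in mm); z points along the fingers, y is the direction in which the jaws open and shut (so a half turn about z gives the same grasp; the last joint's range is limited). The gripper opens to 94 mm and grips with 3 to 60 N. Pads are 16 mm wide; open, the fingers measure 119 mm over their backs; the gripper's body (75 mm by 177 mm) begins 78 mm behind the grasp point.
Start: joints at [1.041, 0.3, 1.521, -0, 1.321, -0.067], TCP at [245.546, 492.134, 205.446] pointing down, gripper open.
Joint ranges: [-3.03, 3.03], [-0.79, 2.21], [0.23, 2.52], [-1.04, 4.18], [0, 3.07], [-2.55, 2.55]. Speed limits (rad/s): [2.22, 2.22, 2.57, 3.14, 3.14, 3.14].

INTERFACE

Orientations are given as [roll, pitch, yaw] about the fixed x, y, z axes, in that order (R = Rz(yaw) Ry(pitch) Rx(roll)).
In Python, from cell import read_state, camera, camera_info, sign_off, grip_depth gives the robot as it stands.
- The arm moves only by the tool drive_tool, never from a script. Its argument "motion" is one flat list of numbers, 4 for each row, row after row: the shift along the tool's x, y, z in mm, then the turn about the tool's z in rad. A call has 1 to 8 rows; each row shifts and turns the pose as measured when the row begins, along the tool's axes as they then stand; what a row does not reach is not made up. A row lasts 1/12 s, in which the tool goes at most 41.7 mm and 7.16 degrees, less where a joint would pass 70% of its speed; a pose out of reach is approached as far as the arm can. A call is refused whole if a number of a shift passes 41.7 or a number of a turn 0.125, either way. A call with a gripper value outside its range is refused whole. "jaw" is the closure, from 0 (fully open) to 1 (shut), set as the call begins (left out, the last holds). The fingers move at their own pace and stop on an object; "grip_force" is the grip in N (left out, the last holds). Time passes only in rows, so rows that do not move let the fingers close. It gives the time, the measured TCP pose, the force and the opening at its end, in the units of the state.
- read_state(): the state, without advancing time (a new reading comes with each control period).
- camera(name): name is "scene" or "top"; returns the picture (384x512x3 uint8, red, green, blue); there is no depth.
- camera_info(name): a dict with "fovy" (degrees; the focal length in pixels is half the picture's height over the tangent of half this angle, whatever the lens; pixels are square), "cx", "cy" (the principal point, pixels), "k1" (the pictures are not rectified: a ray, as slopes to the right and down, at radius r is drawn at 1 + k1 r^2 times it, then the intrinsics apply), "camera_from_world" (4x4, takes a point from world to camera coordinates). Camera axes: x right, y up, looking along -z (the intrinsics and any distortion apply to the point x, -y, -z); pixel columns grow to the right and rows downward; lengths in mm; the calibration is good to about 2 mm. A picture is of the moment at which its call begins. camera_info takes no time and is no camera call.
- sign_off(): hands the job in, once; it reports no verdict.
The state is a dict: "clock": time; "joints": joint angles; "qd": joint speeds; "effort": joint torques, N m; "eef_pos": TCP position; "eef_rot": TCP orientation; "wrist_force": force on the tool from outside, world axes, zero at the start; "moment": the same for the moment, N m; "finger_gap": finger opening in mm.
Only numpy, scipy, OpenCV 4.12 (cv2) and the standard library are available. Lean on these libraries where they do the work, as an engineer would, in place of code of your own. Each camera call takes 0.05 s, during which the arm holds its last target. There are 200 camera calls.

## Working session

There is one attempt and no reset: what is moved stays moved. The work goes in short steps, Python scripts to look and compute and a tool call to move; the robot and the scene stay as the last step left them, time stands still between calls to the robot, and variables do not carry over. Pictures are saved under pics/ and viewed, on a budget of 10 in all, crops included, one or two more only if the job needs it, and the job is handed in when it is done.

Besides the shell and the picture viewer there is one more tool, called after ">>>" as name(argument=value, ...) on one line, values as JSON. drive_tool: Moves the arm, as the interface text tells. Its arguments: {"type":"object","properties":{"motion":{"type":"array","items":{"type":"number"}},"jaw":{"type":"number"},"grip_force":{"type":"number"}},"required":["motion"]}

```bash
mkdir -p pics; ls
cat > h.py <<'E'
import numpy as np, cv2
from cell import *
def K(n):
    i=camera_info(n); f=192/np.tan(np.radians(i["fovy"])/2); return i,f
def ray(n,u,v):
    i,f=K(n); d=np.array([(u-i["cx"])/f,(v-i["cy"])/f]); s=d.copy()
    for _ in range(30): s=d/(1+i["k1"]*(s@s))
    T=np.array(i["camera_from_world"]); R=T[:3,:3]; o=-R.T@T[:3,3]
    return o,R.T@np.array([s[0],-s[1],-1.])
def onz(n,u,v,z):
    o,d=ray(n,u,v); return o+d*(z-o[2])/d[2]
def proj(n,p):
    i,f=K(n); T=np.array(i["camera_from_world"]); c=T[:3,:3]@np.array(p)+T[:3,3]
    s=np.array([c[0],-c[1]])/-c[2]; s=s*(1+i["k1"]*(s@s)); return s*f+[i["cx"],i["cy"]]
def snap(n,fn=None):
    a=camera(n); 
    if fn: cv2.imwrite("pics/"+fn,a[:,:,::-1])
    return a
E
python3 - <<'E'
from h import *
a=snap("scene"); b=snap("top")
np.save("s0.npy",a);np.save("t0.npy",b)
cv2.imwrite("pics/a.png",np.ascontiguousarray(a[:,:,::-1]))
cv2.imwrite("pics/b.png",np.ascontiguousarray(b[:,:,::-1]))
for n in("scene","top"): 
    i=camera_info(n); T=np.array(i["camera_from_world"]); print(n,i["fovy"],i["k1"],-T[:3,:3].T@T[:3,3])
print(read_state(),grip_depth)
E
```

```text
pics
scene 56.91900091563291 -0.053517508777335125 [861.86527144 248.85397454 698.90539159]
top 53.18695914685792 -0.021662525665888933 [513.62002984  55.25936743 772.43516968]
{'clock': 0.1, 'joints': array([ 1.04142391e+00,  3.00448773e-01,  1.52151375e+00,  1.18031628e-05,
        1.32070156e+00, -6.65881689e-02]), 'qd': array([ 3.03914659e-03, -3.24143612e-03, -8.81263017e-04, -4.52644171e-04,
       -2.10445794e-05,  7.06583017e-04]), 'effort': array([-4.42760011e-04, -5.32645154e+01, -3.53282368e+01,  7.08920765e-02,
        2.35435978e-02, -9.91185357e-05]), 'eef_pos': array([245.41790694, 491.94707929, 204.92706042]), 'eef_rot': array([-3.14052436e+00, -8.26989888e-05,  2.67880543e+00]), 'wrist_force': array([-0.37694874, -0.05104944, -0.38311223]), 'moment': array([-0.02600089,  0.00531365, -0.03708109]), 'finger_gap': 94.04996749043771} 18.8
```

View pics/a.png

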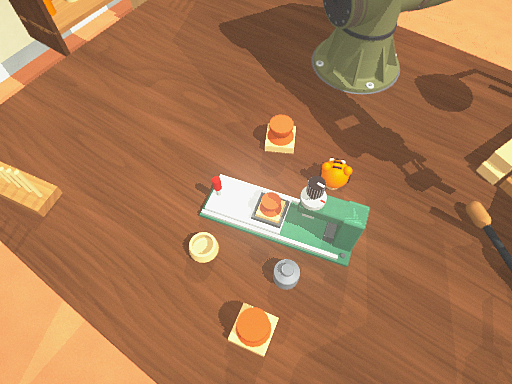

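View pics/b.png

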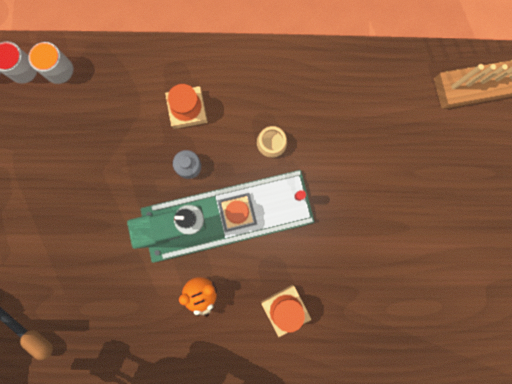

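The top view has three waist-like things: (238,212) in the carriage nest, (185,105) and (287,312) loose on the bench. The one at (238,212) is the smallest and sits in the nest, so it is the one meant. I'll confirm with an enlarged crop and measure.

Run:
```python
from h import *
a=np.load("s0.npy");b=np.load("t0.npy")
c1=cv2.resize(b[165:270,120:325],None,fx=3.9,fy=3.9,interpolation=cv2.INTER_CUBIC)[:300*2]
c1=cv2.resize(b[165:265,120:325],(800,390),interpolation=cv2.INTER_CUBIC)
c2=cv2.resize(a[165:220,200:410],(800,210),interpolation=cv2.INTER_CUBIC)
cv2.imwrite("pics/c.png",np.vstack([c1,c2])[:,:,::-1])
def blobs(im,f,box):
    h=cv2.cvtColor(im,cv2.COLOR_RGB2HSV).astype(int); m=f(h[...,0],h[...,1],h[...,2]).astype(np.uint8)
    k=np.zeros_like(m);x0,y0,x1,y1=box;k[y0:y1,x0:x1]=1
    n,l,s,c=cv2.connectedComponentsWithStats(m*k)
    return [(s[i],c[i].round(1)) for i in range(1,n) if s[i,4]>8]
red=lambda h,s,v:((h<4)|(h>174))&(s>170)&(v>100)
blk=lambda h,s,v:(v<70)
wh=lambda h,s,v:(s<40)&(v>150)
print("red",blobs(a,red,(200,165,240,205)),blobs(b,red,(285,180,320,210)))
print("blk",blobs(a,blk,(295,165,340,215)),blobs(b,blk,(165,200,215,240)))
for nm,im,bx in(("scene",a,(200,165,240,205)),("top",b,(285,180,320,210))):pass
g=lambda h,s,v:(h>65)&(h<95)&(s>90)
print("green",blobs(b,g,(100,150,340,290)))
```

```text
red [(array([212, 176,  10,  15, 103], dtype=int32), array([216.4, 182.8]))] [(array([296, 192,   9,   7,  53], dtype=int32), array([300.2, 194.8]))]
blk [] [(array([177, 210,  18,  17, 148], dtype=int32), array([185.5, 217.4]))]
green [(array([209, 197,   6,   5,  13], dtype=int32), array([212.2, 198.8])), (array([188, 199,  20,   6,  42], dtype=int32), array([198.3, 201.7])), (array([ 128,  205,   54,   43, 1250], dtype=int32), array([152.1, 227.2])), (array([202, 205,   7,  13,  32], dtype=int32), array([205. , 209.9])), (array([212, 205,   5,   5,  11], dtype=int32), array([214.4, 207.4])), (array([150, 247,  30,  14, 142], dtype=int32), array([160., 252.]))]
```

View pics/c.png

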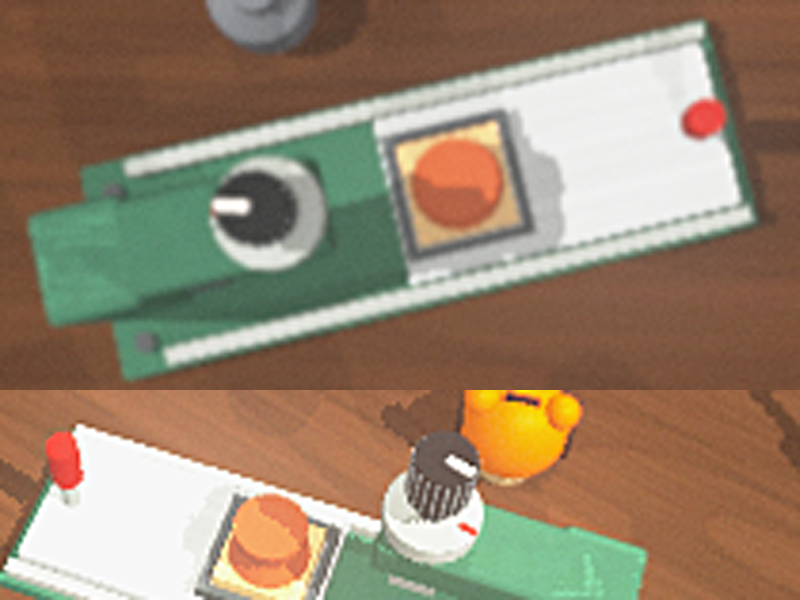

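Run:
```python
from h import *
def tri(p,q):
    o1,d1=ray("scene",*p);o2,d2=ray("top",*q)
    A=np.stack([d1,-d2],1);t=np.linalg.lstsq(A,o2-o1,rcond=None)[0]
    x,y=o1+d1*t[0],o2+d2*t[1];return ((x+y)/2).round(1),np.linalg.norm(x-y).round(1)
print("capz185",onz("top",184.1,217.8,185),onz("scene",317.1,182.8,185),tri((317.1,182.8),(184.1,217.8)))
print("knob",onz("top",300.2,194.8,71),onz("scene",216.4,182.8,69),tri((216.4,182.8),(300.2,194.8)))
cr=lambda x,y:(120+x/3.902,165+y/3.9)
for p,q in(((130,168),(705,32)),((165,355),(752,215))):
    P,Q=onz("top",*cr(*p),32),onz("top",*cr(*q),32);print("rail",P,Q,np.arctan2(*(P-Q)[1::-1]))
c=onz("top",184.1,217.8,185);k=onz("top",300.2,194.8,71);d=(c-k)[:2];print(d,np.hypot(*d),np.arctan2(d[1],d[0]))
# waist disc centre top at z72
w=onz("top",*cr(457,180),72);print("waist",w)
for n,u,v in(("lead",186,164),("tiger",200,295),("hip",272,142)):print(n,onz("top",u,v,40))
```

```text
capz185 [543.78090936 147.79163338 185.        ] [543.16412763 149.36488863 185.        ] (array([543.4, 148.6, 184.7]), np.float64(1.7))
knob [593.35099873 -46.69402995  71.        ] [590.57710001 -46.87039556  69.        ] (array([592.7, -45.7,  73.1]), np.float64(1.6))
rail [569.94762787 231.42353208  32.        ] [640.47521223 -53.71609632  32.        ] 1.8132736940577951
rail [478.8783834  211.31581995  32.        ] [548.57467991 -76.26801611  32.        ] 1.808563293752542
[-49.57008938 194.48566333] 200.70343046876928 1.8203606203203948
waist [562.30455584  69.42464974  72.        ]
lead [655.12276544 169.71400014  40.        ]
tiger [407.85497013 137.56438636  40.        ]
hip [700.50138025   3.21290128  40.        ]
```

Picture b and crop c: the waist is in the nest at top px (238,212), and both look-alikes are larger and off the press. The cap is at about (543.5,148.5). The knob is at about (592,-46), and the home direction is about 1.815 rad. First I turn the tool to yaw 1.815, then travel.

>>> drive_tool(motion=[0, 0, -1, 0.123, 0, 0, -1, 0.123, 0, 0, -1, 0.123, 0, 0, -1, 0.123, 0, 0, -1, 0.123, 0, 0, -1, 0.123, 0, 0, -1, 0.123, 0, 0, 0, 0], jaw=0.4, grip_force=20)

```text
clock: 0.77
eef_pos: [244.8, 490.8, 209.3]
eef_rot: [-3.137, 0.005, 1.798]
wrist_force: [0.5, -0.4, 0.6]
finger_gap: 56.4
```

>>> drive_tool(motion=[-37, 12.6, 0, 0, -37, 12.6, 0, 0, -37, 12.6, 0, 0, -37, 12.6, 0, 0, -37, 12.6, 0, 0, -37, 12.6, 0, 0, -37, 12.6, 0, 0, -37, 12.6, 0, 0])

```text
clock: 1.43
eef_pos: [415.3, 221.0, 207.8]
eef_rot: [-3.134, 0.006, 1.845]
wrist_force: [0.1, 1.9, 0.8]
finger_gap: 56.4
```

>>> drive_tool(motion=[-37, 12.6, 0, 0, -37, 12.6, 0, 0, -37, 12.6, 0, 0, -37, 12.6, 0, 0, -37, 12.6, 0, 0, -37, 12.6, 0, 0, 0, 0, 0, 0])

```text
clock: 2.02
eef_pos: [556.5, 12.5, 207.3]
eef_rot: [-3.132, 0.006, 1.874]
wrist_force: [-0.5, -0.4, -0.3]
finger_gap: 56.5
```

>>> drive_tool(motion=[-33, 8.3, 0, 0, -33, 8.3, 0, 0, 0, 0, 0, 0.06, 0, 0, 35, 0, 0, 0, 35, 0, 0, 0, 20, 0, 0, 0, 0, 0])

```text
clock: 2.6
eef_pos: [593.2, -51.8, 112.8]
eef_rot: [-3.132, 0.006, 1.837]
wrist_force: [-0.9, 0.9, 0.4]
finger_gap: 56.6
```

Run:
```python
from h import *
s=read_state();print(s["eef_pos"],s["eef_rot"])
b=snap("top");a=snap("scene")
cv2.imwrite("pics/d.png",np.vstack([cv2.resize(b[120:270,180:380],(400,300)),cv2.resize(a[120:270,130:330],(400,300))])[:,:,::-1])
```

```text
[593.2160561  -51.75575499 112.77185772] [-3.13215118  0.00582483  1.83748859]
```

View pics/d.png

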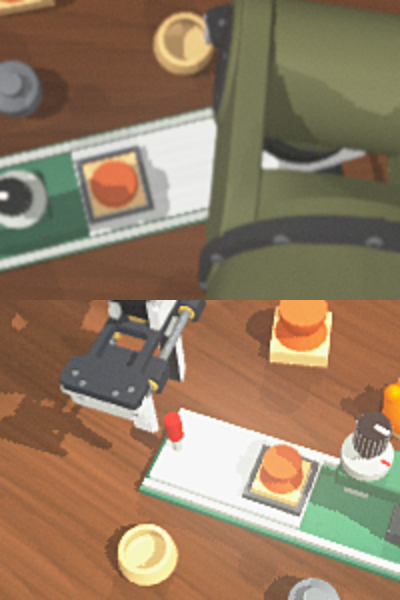

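The picture shows the gripper above and behind the knob, with the jaws across the slide. I'll trim the position, descend and grip.

>>> drive_tool(motion=[6, 0, 0, 0.02, 0, 0, 25, 0, 0, 0, 25, 0, 0, 0, 12, 0, 0, 0, 0, 0])

```text
clock: 3.12
eef_pos: [598.5, -45.9, 64.0]
eef_rot: [3.132, 0.014, 1.824]
wrist_force: [-0.6, -0.3, 0.3]
finger_gap: 56.7
```

>>> drive_tool(motion=[0, 0, 0, 0, 0, 0, 0, 0, 0, 0, 0, 0, 0, 0, 0, 0, 0, 0, 0, 0, 0, 0, 0, 0], jaw=1, grip_force=15)

```text
clock: 3.62
eef_pos: [593.5, -47.7, 68.6]
eef_rot: [-3.137, 0.013, 1.827]
wrist_force: [-28.7, -6.9, 12.0]
finger_gap: 20.2
```

>>> drive_tool(motion=[0, -1, 0, 0, 0, -1, 0, 0, 0, 0, 0, 0, 0, 0, 0, 0])

```text
clock: 3.95
eef_pos: [591.9, -48.2, 68.8]
eef_rot: [-3.139, 0.013, 1.827]
wrist_force: [-0.1, -0.9, -5.1]
finger_gap: 17.3
```

>>> drive_tool(motion=[0, 0, 0, 0, 0, 0, 0, 0, 0, 0, 10, 0, 0, 0, 6, 0, 0, 0, 0, 0], jaw=0.6)

```text
clock: 4.37
eef_pos: [593.1, -48.6, 53.9]
eef_rot: [3.141, 0.014, 1.827]
wrist_force: [-0.6, -0.1, 0.3]
finger_gap: 37.3
```

>>> drive_tool(motion=[0, 0, 0, 0, 0, 0, 0, 0, 0, 0, 0, 0, 0, 0, 0, 0, 0, 0, 0, 0], jaw=1)

```text
clock: 4.78
eef_pos: [592.0, -48.8, 53.3]
eef_rot: [-3.139, 0.013, 1.827]
wrist_force: [3.2, 0.4, -3.6]
finger_gap: 17.5
```

Gripped. I'll push about 75 mm along tool +x, then approach the stop slowly.

>>> drive_tool(motion=[10, 0, 0, 0, 12, 0, 0, 0, 12, 0, 0, 0, 12, 0, 0, 0, 12, 0, 0, 0, 12, 0, 0, 0, 5, 0, 0, 0, 0, 0, 0, 0])

```text
clock: 5.45
eef_pos: [572.5, 29.4, 53.3]
eef_rot: [3.141, 0.018, 1.828]
wrist_force: [5.0, -16.6, -3.4]
finger_gap: 17.4
```

>>> drive_tool(motion=[3, 0, 0, 0, 2, 0, 0, 0, 0, 0, 0, 0])

```text
clock: 5.7
eef_pos: [571.7, 32.2, 53.4]
eef_rot: [3.14, 0.025, 1.829]
wrist_force: [0.6, -0.1, -1.0]
finger_gap: 17.6
```

>>> drive_tool(motion=[0, 0, 0, 0, 0, 0, 0, 0, 0, 0, 0, 0], jaw=0.5)

```text
clock: 5.95
eef_pos: [571.0, 33.5, 53.2]
eef_rot: [3.141, 0.023, 1.829]
wrist_force: [-0.7, 0.1, 0.4]
finger_gap: 34.4
```

>>> drive_tool(motion=[0, 0, -38, 0, 0, 0, -38, 0, 0, 0, -38, 0, 0, 0, -38, 0, 0, 0, -5, 0, 0, 0, 0, 0])

```text
clock: 6.45
eef_pos: [567.8, 39.4, 214.7]
eef_rot: [-3.136, 0.019, 1.831]
wrist_force: [0.5, -0.4, -0.4]
finger_gap: 47.1
```

Run:
```python
from h import *
print(read_state()["joints"].round(3))
a=snap("scene"); h=cv2.cvtColor(a,cv2.COLOR_RGB2HSV).astype(int)
m=((h[...,0]<4)|(h[...,0]>174))&(h[...,1]>170)&(h[...,2]>100)
m[:165]=0;m[220:]=0;m[:,:205]=0;m[:,300:]=0
n,l,s,c=cv2.connectedComponentsWithStats(m.astype(np.uint8))
print([(s[i].tolist(),c[i]) for i in range(1,n) if s[i,4]>8], proj("scene",[572.5,32.1,69]))
cv2.imwrite("pics/e.png",cv2.resize(a[130:280,190:390],(800,600),interpolation=cv2.INTER_CUBIC)[:,:,::-1])
```

```text
[ 0.014  0.337  1.45  -0.021  1.355 -0.241]
[([248, 188, 9, 14, 44], array([252.84090909, 194.36363636]))] [252.14771331 195.14755264]
```

View pics/e.png

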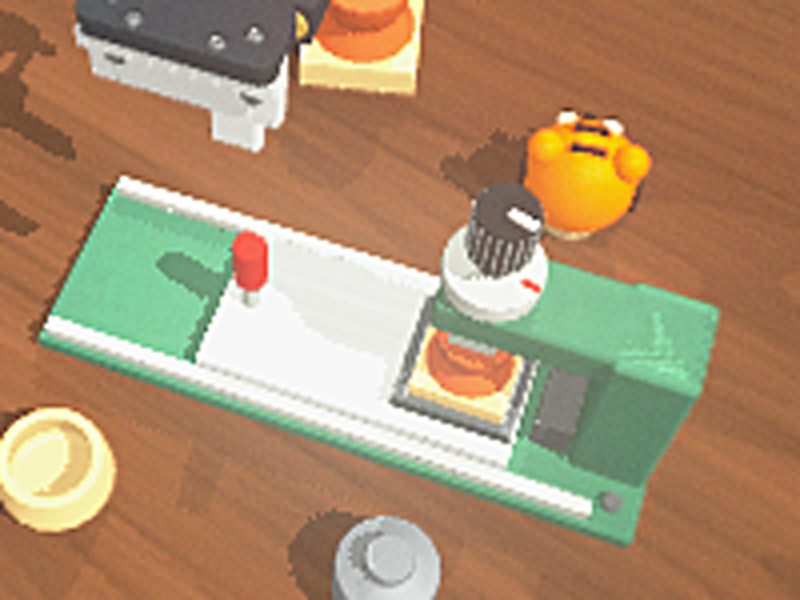

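>>> drive_tool(motion=[0, 0, 0, -0.122, 0, 0, 0, -0.122, 0, 0, 0, -0.122, 0, 0, 0, -0.122, 0, 0, 0, -0.122, 0, 0, 0, -0.122, 0, 0, 0, -0.122, 0, 0, 0, -0.122])

```text
clock: 7.17
eef_pos: [563.8, 40.4, 200.0]
eef_rot: [-3.118, -0.012, 2.829]
wrist_force: [0.0, 0.3, -0.6]
finger_gap: 47.0
```

>>> drive_tool(motion=[0, 0, 0, -0.122, 0, 0, 0, -0.122, 0, 0, 0, -0.122, 0, 0, 0, -0.122, 0, 0, 0, -0.122, 0, 0, 0, -0.122, 0, 0, 0, -0.122, 0, 0, 0, -0.122])

```text
clock: 7.83
eef_pos: [558.5, 41.3, 183.0]
eef_rot: [3.129, -0.044, -2.455]
wrist_force: [-0.3, 0.1, 0.0]
finger_gap: 46.7
```

Picture e shows the carriage home: the knob is at scene px (253,194), as predicted, and the waist is under the foot. Turning drifts downward, so I raise first and then go over the cap.

>>> drive_tool(motion=[0, 0, -38, 0, -19, 31, 0, 0, -19, 31, 0, 0, -19, 31, 0, 0, 0, 0, -2, -0.12, 0, 0, -2, -0.12, 0, 0, -2, -0.12, 0, 0, 0, 0])

```text
clock: 8.5
eef_pos: [539.1, 155.4, 210.7]
eef_rot: [3.093, -0.05, -2.076]
wrist_force: [1.4, 0.7, -0.7]
finger_gap: 47.0
```

```bash
cat > st.py <<'E'
from h import *
s=read_state();p=s["eef_pos"];r=s["eef_rot"]
print(s["clock"],p.round(1),r.round(3),"j",s["joints"].round(3),"M",s["moment"].round(3),"F",s["wrist_force"].round(1),s["finger_gap"].round(1))
from scipy.spatial.transform import Rotation as R
Q=R.from_euler("xyz",r); print("to cap, tool axes",Q.inv().apply(np.array([543.5,148.5,155])-p).round(1),"Ztool",Q.apply([0,0,1]).round(3))
E
python3 st.py
```

```text
Traceback (most recent call last):
  File "st.py", line 3, in <module>
    print(s["clock"],p.round(1),r.round(3),"j",s["joints"].round(3),"M",s["moment"].round(3),"F",s["wrist_force"].round(1),s["finger_gap"].round(1))
                                                                                                                           ^^^^^^^^^^^^^^^^^^^^^
AttributeError: 'float' object has no attribute 'round'
```

```bash
sed -i 's/s\["finger_gap"\].round(1)/round(s["finger_gap"],1)/; s/155\])-p)/172])-p+Q.apply([0,0,18.8]))/' st.py; python3 st.py
```

```text
8.5 [539.1 155.4 210.7] [ 3.093 -0.05  -2.076] j [ 0.218  0.363  1.426 -0.005  1.421 -2.417] M [ 0.127  0.013 -0.069] F [ 1.4  0.7 -0.7] 47.0
to cap, tool axes [ 2.  -9.  57.2] Ztool [-0.066 -0.02  -0.998]
```

>>> drive_tool(motion=[2, -9, 0, 0, 0, 0, 14, 0, 0, 0, 14, 0, 0, 0, 0, 0])

```text
clock: 8.83
eef_pos: [544.5, 146.9, 177.1]
eef_rot: [3.09, -0.054, -2.091]
wrist_force: [-0.3, -0.5, -0.4]
finger_gap: 46.7
```

```bash
python3 st.py
```

```text
8.8333 [544.5 146.9 177.1] [ 3.09  -0.054 -2.091] j [ 0.201  0.399  1.456 -0.006  1.36  -2.417] M [ 0.114  0.028 -0.028] F [-0.3 -0.5 -0.4] 46.7
to cap, tool axes [-1.2  1.4 24. ] Ztool [-0.071 -0.021 -0.997]
```

>>> drive_tool(motion=[-1, 1, 12, 0, 0, 0, 7, 0, 0, 0, 0, 0])

```text
clock: 9.08
eef_pos: [543.3, 146.3, 156.5]
eef_rot: [3.089, -0.056, -2.101]
wrist_force: [-0.2, -1.3, -0.6]
finger_gap: 46.8
```

>>> drive_tool(motion=[0, 0, 0, 0, 0, 0, 0, 0, 0, 0, 0, 0, 0, 0, 0, 0, 0, 0, 0, 0], jaw=1, grip_force=30)

```text
clock: 9.5
eef_pos: [541.0, 147.4, 157.5]
eef_rot: [3.081, -0.058, -2.104]
wrist_force: [2.0, -1.5, -8.7]
finger_gap: 29.6
```

```bash
python3 st.py
```

```text
9.5 [541.  147.4 157.5] [ 3.081 -0.058 -2.104] j [ 0.202  0.416  1.481 -0.003  1.328 -2.404] M [-0.584 -1.306  0.081] F [ 2.  -1.5 -8.7] 29.6
to cap, tool axes [-1.4 -0.7  4.1] Ztool [-0.081 -0.019 -0.997]
```

>>> drive_tool(motion=[0, 0, 0, 0.1, 0, 0, 0, 0.1, 0, 0, 0, 0.1, 0, 0, 0, 0.1])

```text
clock: 9.83
eef_pos: [540.3, 147.9, 157.5]
eef_rot: [3.109, -0.078, -2.517]
wrist_force: [-2.1, 1.7, -4.5]
finger_gap: 29.5
```

```bash
python3 st.py
```

```text
9.8333 [540.3 147.9 157.5] [ 3.109 -0.078 -2.517] j [ 0.203  0.416  1.481 -0.002  1.33  -1.991] M [0.517 0.056 0.073] F [-2.1  1.7 -4.5] 29.5
to cap, tool axes [-1.8 -0.9  4. ] Ztool [-0.083 -0.019 -0.996]
```

>>> drive_tool(motion=[0, 0, 0, 0.1, 0, 0, 0, 0.1, 0, 0, 0, 0.1, 0, 0, 0, 0.1])

```text
clock: 10.17
eef_pos: [539.8, 148.8, 157.6]
eef_rot: [3.142, -0.086, -2.94]
wrist_force: [-0.6, 2.7, -5.3]
finger_gap: 29.7
```

```bash
python3 st.py
```

```text
10.1667 [539.8 148.8 157.6] [ 3.142 -0.086 -2.94 ] j [ 0.204  0.416  1.481  0.     1.331 -1.569] M [ 0.886 -0.149  0.154] F [-0.6  2.7 -5.3] 29.7
to cap, tool axes [-2.3 -1.1  4.1] Ztool [-0.084 -0.017 -0.996]
```

>>> drive_tool(motion=[0, 0, 0, 0.1, 0, 0, 0, 0.1, 0, 0, 0, 0.1])

```text
clock: 10.42
eef_pos: [539.8, 149.7, 157.6]
eef_rot: [-3.117, -0.083, 3.027]
wrist_force: [-1.2, 3.0, -7.1]
finger_gap: 29.4
```

```bash
python3 st.py
```

```text
10.4167 [539.8 149.7 157.6] [-3.117 -0.083  3.027] j [ 0.204  0.416  1.481  0.002  1.331 -1.254] M [ 1.045 -0.31   0.205] F [-1.2  3.  -7.1] 29.4
to cap, tool axes [-2.6 -1.1  4.2] Ztool [-0.085 -0.015 -0.996]
```

>>> drive_tool(motion=[0, 0, 0, 0.1, 0, 0, 0, 0.1, 0, 0, 0, 0.1])

```text
clock: 10.67
eef_pos: [540.0, 150.5, 157.7]
eef_rot: [-3.095, -0.072, 2.71]
wrist_force: [-0.0, 0.7, -6.1]
finger_gap: 29.6
```

```bash
python3 st.py
```

```text
10.6667 [540.  150.5 157.7] [-3.095 -0.072  2.71 ] j [ 0.204  0.416  1.48   0.005  1.331 -0.938] M [ 1.07  -0.551  0.184] F [-0.   0.7 -6.1] 29.6
to cap, tool axes [-3.  -1.1  4.3] Ztool [-0.084 -0.013 -0.996]
```

```bash
cat > mk.py <<'E'
from h import *
import sys
def red(n,im,tag):
    h=cv2.cvtColor(im,cv2.COLOR_RGB2HSV).astype(int)
    m=((h[...,0]<6)|(h[...,0]>170))&(h[...,1]>110)&(h[...,2]>110)
    c=proj(n,[543.5,148.5,140]).astype(int); k=np.zeros_like(m); k[c[1]-20:c[1]+20,c[0]-20:c[0]+20]=1
    N,l,s,ce=cv2.connectedComponentsWithStats((m&k).astype(np.uint8))
    for i in range(1,N):
        if s[i,4]<2: continue
        q=onz(n,*ce[i],140)[:2]-[543.5,148.5]; print(tag,n,s[i,4],ce[i].round(1),"r",np.hypot(*q).round(1),"ang",np.arctan2(q[1],q[0]).round(3))
if __name__=="__main__":
    red("scene",np.load("s0.npy"),"start");red("top",np.load("t0.npy"),"start")
    a=snap("scene");b=snap("top");red("scene",a,"now");red("top",b,"now")
    f=lambda im,n:cv2.resize(im[(c:=proj(n,[543.5,148.5,130]).astype(int))[1]-38:c[1]+38,c[0]-50:c[0]+50],(600,456) if 0 else (395,300),interpolation=cv2.INTER_CUBIC)
    cv2.imwrite("pics/"+sys.argv[1],np.hstack([f(a,"scene"),f(b,"top")])[:,:,::-1]); print(read_state()["effort"][5])
E
python3 mk.py f.png
```

```text
start scene 9 [322.2 200.9] r 18.8 ang 1.576
now scene 9 [314.6 204.8] r 18.6 ang 0.663
2.5065524876117706
```

View pics/f.png

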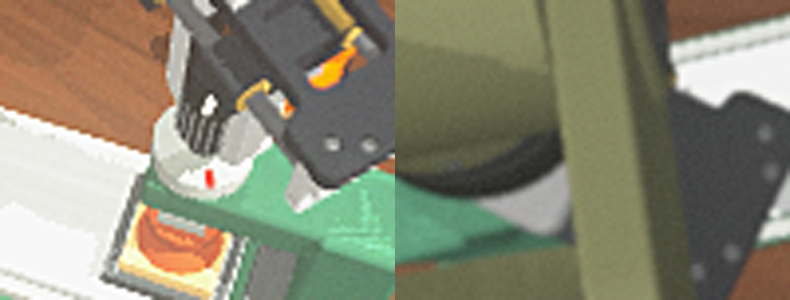

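```bash
cat >> mk.py <<'E'
    def white(im,tag):
        h=cv2.cvtColor(im,cv2.COLOR_RGB2HSV).astype(int); m=(h[...,1]<60)&(h[...,2]>170)
        c=proj("scene",[543.5,148.5,185]).astype(int);k=np.zeros_like(m);k[c[1]-9:c[1]+9,c[0]-9:c[0]+9]=1
        N,l,s,ce=cv2.connectedComponentsWithStats((m&k).astype(np.uint8))
        for i in range(1,N):
            q=onz("scene",*ce[i],185)[:2]-[543.5,148.5]; print(tag,"white",s[i,4],ce[i].round(1),q.round(1),"r",np.hypot(*q).round(1),"ang",np.arctan2(q[1],q[0]).round(3))
    white(np.load("s0.npy"),"start");white(a,"now")
    print("expected cap-top c",proj("scene",[543.5,148.5,185]))
E
python3 mk.py g.png
```

```text
start scene 9 [322.2 200.9] r 18.8 ang 1.576
now scene 10 [314.7 205. ] r 19.0 ang 0.674
0.5113925412297249
start white 1 [308. 181.] [  5.3 -13.8] r 14.8 ang -1.202
start white 22 [320.7 184.6] [-0.6  7.8] r 7.8 ang 1.652
now white 18 [307.4 176.9] [ -1.4 -18.8] r 18.9 ang -1.643
now white 13 [314.5 186.3] [8.2 0.8] r 8.3 ang 0.093
now white 11 [322.5 189.3] [ 5.7 14.7] r 15.8 ang 1.199
expected cap-top c [316.56053682 182.69384769]
```

Picture f: the red mark is at scene px (314.6,204.8) and the white mark at (314.5,186.3). The thimble has turned about 0.91 rad and the cap about 1.5, so slip is already about 0.55–0.6 rad. I'll continue in small steps.

>>> drive_tool(motion=[0, 0, 0, 0.1, 0, 0, 0, 0.1, 0, 0, 0, 0.1, 0, 0, 0, 0.1])

```text
clock: 11.2
eef_pos: [540.5, 151.2, 157.9]
eef_rot: [-3.073, -0.049, 2.322]
wrist_force: [0.9, 1.4, -7.4]
finger_gap: 29.7
```

```bash
python3 st.py; python3 mk.py g.png
```

```text
11.2 [540.5 151.2 157.9] [-3.073 -0.049  2.322] j [ 0.205  0.416  1.48   0.006  1.33  -0.55 ] M [ 1.156 -0.798  0.242] F [ 0.9  1.4 -7.4] 29.7
to cap, tool axes [-3.3 -0.6  4.6] Ztool [-0.083 -0.011 -0.996]
start scene 9 [322.2 200.9] r 18.8 ang 1.576
2.372751832008362
start white 1 [308. 181.] [  5.3 -13.8] r 14.8 ang -1.202
start white 22 [320.7 184.6] [-0.6  7.8] r 7.8 ang 1.652
now white 14 [315.7 183.9] [3. 0.] r 3.0 ang 0.015
now white 4 [311.2 186. ] [10.9 -4.1] r 11.6 ang -0.364
expected cap-top c [316.56053682 182.69384769]
```

View pics/g.png

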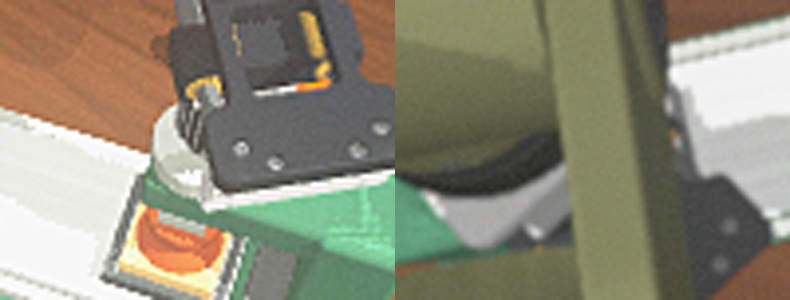

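The red mark is hidden behind the gripper. Slip is at most about 1.0 rad, so I turn 0.3 more, then release, lift and look from clear.

>>> drive_tool(motion=[0, 0, 0, 0.1, 0, 0, 0, 0.1, 0, 0, 0, 0.1])

```text
clock: 11.55
eef_pos: [541.0, 151.5, 158.1]
eef_rot: [-3.064, -0.027, 2.036]
wrist_force: [1.7, 1.8, -8.9]
finger_gap: 29.8
```

>>> drive_tool(motion=[0, 0, 0, 0, 0, 0, 0, 0, 0, 0, 0, 0, 0, 0, 0, 0], jaw=0.5)

```text
clock: 11.88
eef_pos: [541.4, 150.6, 159.5]
eef_rot: [-3.065, -0.026, 2.054]
wrist_force: [-0.0, -0.8, 0.3]
finger_gap: 46.5
```

>>> drive_tool(motion=[0, 0, -20, 0, 0, 0, -35, 0, 0, 0, -35, 0, 0, 0, 0, 0])

```text
clock: 12.22
eef_pos: [548.3, 151.2, 252.4]
eef_rot: [-3.063, -0.027, 2.067]
wrist_force: [-0.0, 0.0, 1.4]
finger_gap: 46.9
```

```bash
python3 st.py
```

```text
12.2167 [548.3 151.2 252.4] [-3.063 -0.027  2.067] j [ 0.203  0.364  1.33   0.003  1.531 -0.294] M [-0.038 -0.03  -0.037] F [-0.   0.   1.4] 46.9
to cap, tool axes [-2.3  0.9 99.4] Ztool [-0.082 -0.014 -0.997]
```

>>> drive_tool(motion=[36, 4, 0, 0, 36, 4, 0, 0, 36, 4, 0, 0, 36, 4, 0, 0, 36, 4, 0, 0, 36, 4, 0, 0, 36, 4, 0, 0, 0, 0, 0, 0])

```text
clock: 12.88
eef_pos: [448.8, 393.4, 261.6]
eef_rot: [-3.073, -0.027, 2.085]
wrist_force: [-0.3, -0.0, -0.5]
finger_gap: 46.7
```

```bash
python3 mk.py i.png
```

```text
start scene 9 [322.2 200.9] r 18.8 ang 1.576
now scene 10 [315.3 205. ] r 19.1 ang 0.729
0.2401554398238659
start white 1 [308. 181.] [  5.3 -13.8] r 14.8 ang -1.202
start white 22 [320.7 184.6] [-0.6  7.8] r 7.8 ang 1.652
now white 24 [313.2 184. ] [ 5.5 -3.5] r 6.5 ang -0.569
now white 1 [313. 190.] [16.   2.3] r 16.2 ang 0.141
now white 1 [321. 190.] [ 8.4 13.4] r 15.8 ang 1.012
expected cap-top c [316.56053682 182.69384769]
```

View pics/i.png

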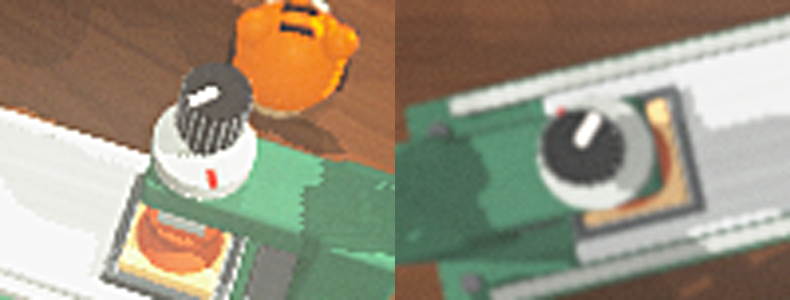

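Picture i shows the gripper well clear, the red mark at scene px (315.3,205.0) and the white mark at (313.2,184.0). Three estimates put the slip at 70–79°, inside 50–130°, so I'm handing in.

```bash
python3 -c "
from cell import *; print(sign_off())"
```

```text
the job is handed in; nothing more can be done
None
```

The joint is clamped and the job is handed in after about 13 s; the hand-in gave no verdict.

- **Carriage:** I pushed the red knob 80.6 mm, until the stop pushed back with about 17 N. A picture then showed the knob within about 1 px of where it should be with the carriage home.
- **Cap:** I turned the black cap 2.14 rad clockwise in one grasp, released it and backed well away. The first grip on the knob was off-centre and too high (about 29 N sideways), so I redid it before pushing.
- **Slip:** The last pictures put the clutch slip at about 79° from the scene marks, 74° from the top view's mark direction, and 70° from how far the wrist turned. They differ by 9°, but all are between two and three clicks.
- **Clamping force:** I could not measure the foot's force on the joint. I take it as bearing because the thimble stopped after about 0.9 rad while the cap kept slipping, and it sprang back only about 0.06 rad on release. The wrist moment, a noisy reading, rose to about 0.24 N m, near the clutch's 0.25.
- **Limits of the checks:** At one mid-turn check the gripper hid the thimble's red mark, so I released and checked from clear instead. I never moved near the bystanders, but I did not re-measure where they stand.

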